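# Air the propagation case: push its sash up to the pointer

## Task

Air the plant case: with a fingertip beneath the lip of its sloping front window, gently push the counterweighted window up until the lip is level with the black pointer on the side rail, then let go and leave it standing there. Do not grip the lip, do not shift the pointer, and leave the pots and other things around the case standing where they are.

Things in the scene. Friction and masses are not known exactly. Their poses are not given: they have to be found in the camera images.
- case: The plant case, fixed: black base, aluminium frame, clear sides and roof, open back; 300 mm deep (x), 460 wide (y), 345 tall. Origin: centre of its underside; x front to back, y left, z up. In front a vertical sill (face at x = -150 mm, top at z = 70 mm); from the sill's top edge the front leans back, 55 degrees from the horizontal, and the window slides on this slope.
- sash (a joint): How far the window has slid up the slope, in m: 0 closed, 0.165 at its upper stop; it starts at 0 to 0.02. A counterweight hidden in the frame balances it, with some 3 N of friction: it stays wherever it is left, and takes about 3 to 4 N along the slope to push. Aluminium frame with a clear pane, 400 mm wide, 168 mm long up the slope.
- lip_under (a point): Middle of the underside of the window's lip, where to push. The lip is a straight aluminium ledge near the window's lower edge, 300 mm long (y), standing 38 mm out from the slope and square to it, 12 mm thick (a grey strip covers its top), with nothing beneath it. This point is 20 mm out from the slope, 18 mm in from the lip's outer edge. Moves with the window; axes as lip_mid.
- lip_mid (a point): The same point at half the lip's thickness, 6 mm above lip_under. Axes: z up along the slope (the way the window slides), x square to the slope, into the case, y along the lip to the left seen from the robot. Closed, it lies 26 mm up the slope from the sill's top edge.
- marker (a joint): Where the pointer is set on the left (+y) rail, in m up the slope, on the same scale as sash: the lip is level with the pointer when both values are equal. Set between 0.06 and 0.14; it is clamped (about 15 N to shift).
- pointer_tip (a point): Tip of the black cone-shaped pointer on the left rail, which points along -y at the left end of the lip, 20 mm out from the slope like lip_mid, 158 mm to the left of the case's middle (8 mm beyond the lip's end when level). Same axes as lip_mid.
- clay_pot: round terracotta pot with a rosette succulent, 80 mm across, about 110 mm tall with the plant; stands in front of the case, about 180 mm to the left (+y) of its middle; loose, origin at the centre of its underside; leave it alone
- square_pot: square black nursery pot with a succulent, 74 mm wide, about 105 mm tall with the plant; in front of the case, about 170 mm to the right of its middle; loose, origin at the centre of its underside; leave it alone
- sprayer: pale blue spray bottle with a white head, 80 mm across, 205 mm tall, to the left of the case; loose, origin at the centre of its underside; leave it alone
- saucer_plant: reddish rosette in a white saucer, 120 mm across, about 65 mm tall, to the right of the case; loose, origin at the centre of its underside; leave it alone
- empty_pots: stack of empty black pots, 83 mm across, 92 mm tall, to the left of the case; loose, origin at the centre of its underside; leave it alone
- grit_jar: glass jar with a steel lid, 68 mm across, 90 mm tall, right of the square pot; loose, origin at the centre of its underside; leave it alone
- brush: small hand brush lying on the table in front of the case, far to the right; loose, origin at the centre of its underside; leave it alone

How it is judged:
On the way:
1. the fingers push the lip up from beneath (window at least 35 mm up, fingers on the lip) (contact force between the fingers and sash_c0 above 0.5 N and value of joint sash above 0.035 m), for 0.1 s.
At the end, for the whole second after the job is handed in: The window stands still with its lip level with the pointer, within 6 mm along the slope; pointer not shifted, and every loose thing within 20 mm of its start and upright (z of lip_mid in the frame of pointer_tip between -0.006 and 0.006 m and velocity of joint sash between -0.004 and 0.004 m/s and distance of lip_mid from where it was at the start of the episode above 0.03 m and distance of each of clay_pot, square_pot, sprayer, saucer_plant, empty_pots, grit_jar, brush from where it was at the start of the episode below 0.02 m and angle between each of clay_pot, square_pot, sprayer, saucer_plant, empty_pots, grit_jar's own z axis and vertical below 0.2 rad and distance of pointer_tip from where it was at the start of the episode below 0.005 m); the robot touches nothing.
It fails at once if the lip is gripped: the fingers press on its top and its underside at once (contact force between the fingers and sash_c0 above 1.5 N and contact force between the fingers and sash_c1 above 1.5 N).
It fails at once if the window is shot up (faster than 0.3 m/s) (velocity of joint sash above 0.3 m/s).
It fails at once if the lip is pushed harder than 40 N (contact force between the arm and sash_c0 above 40 N).
It fails at once if the pointer is shifted by more than 5 mm (distance of pointer_tip from where it was at the start of the episode above 0.005 m).
It fails at once if a loose thing is lifted, knocked over or moved by more than 30 mm (distance of any of clay_pot, square_pot, sprayer, saucer_plant, empty_pots, grit_jar, brush from where it was at the start of the episode above 0.03 m or angle between any of clay_pot, square_pot, sprayer, saucer_plant, empty_pots, grit_jar's own z axis and vertical above 0.5 rad).
It also fails if it takes over 38 s, if anything falls off the work surface, if the arm or the gripper's body presses on something with over 40 N, if the wrist force passes 120 N, or if a joint passes its speed limit or range.

## Robot

A 6-joint arm with a two-finger parallel gripper is mounted at the origin on the work surface. World frame = base frame: x ahead of the robot, y to its left, z up, the work surface at z = 0. Lengths are in m, angles in rad, forces in N, time in s.
With the tool pointing down it reaches from about 0.375 to 0.975 m from the base axis. Payload 3.8 kg.
Tool frame: the origin (TCP) lies midway between the tips of the shut fingers; the grasp point (between the pads) lies 19 mm behind it; x points along the fingers, y is the direction in which the jaws open and shut, and the axes are right-handed (so a half turn about x gives the same grasp; the last joint's range is limited). The gripper opens to 88 mm and grips with 3 to 60 N. Pads are 18 mm wide; open, the fingers measure 123 mm over their backs; the gripper's body (75 mm by 187 mm) begins 45 mm behind the grasp point.
Start: joints at [1.094, 0.264, 1.604, -0, 1.274, -0.037], TCP at [0.287, 0.611, 0.239] pointing down, gripper open.
Joint ranges: [-2.63, 2.63], [-0.94, 2.18], [0.31, 2.57], [-1.31, 4.45], [0, 2.66], [-2.55, 2.55]. Speed limits (rad/s): [2.57, 2.57, 3.14, 3.14, 3.14, 3.14].

## Interface

Orientations are given as a rotation vector (axis times angle).
In Python, from cell import manip, inverse_kinematics, cams, order gives the robot as it stands. Calls block until the motion is done:
- manip.move_pose(position, orientation): joint-space move of the TCP to a pose.
- manip.move_linear(position, rate=0.15, rot=None): straight line of the TCP; rot=None keeps the orientation; rate is the mean speed in m/s.
- manip.set_joints(angles): joint-space move.
- manip.set_gripper(opening, force=None): finger opening in m; force is the grip in N (None keeps the last); returns when the fingers have stopped.
- manip.dwell(seconds).
- inverse_kinematics(position, orientation): joint angles nearest the present ones, or None.
- manip.state(): the state.
- cams.capture(name): name is "scene" or "top" or "wrist"; returns a dict with "image" (480x640x3 uint8, blue, green, red), "z_map" (480x640 float32, m along the optical axis (not along the pixel's ray), 0 where there is no reading), "intrinsics" (3x3 intrinsics, pixels), "k1" (the pictures are not rectified: a ray, as slopes to the right and down, at radius r is drawn at 1 + k1 r^2 times it, then the intrinsics apply), "position" and "orientation" of the camera in the world; the wrist camera has in their place "T_tool_cam" (4x4, takes a point from camera to tool coordinates, whose origin is the TCP and whose axes are the tool frame's). Camera axes: x right, y down, z forward; pixel columns grow to the right and rows downward; lengths in m; the calibration is good to about 2 mm. A picture is of the moment at which its call begins: read the wrist's pose just before it.
A pose or a line that the arm cannot do raises manip.IKError and nothing moves.
- order.close_job(): hands the job in, once; it reports no verdict.
The state is a dict: "clock": time; "joint_pos": joint angles; "joint_velocities": joint speeds; "tau": joint torques, N m; "tool_pos": TCP position; "tcp_rot": TCP orientation; "contact_force": force on the tool from outside, world axes, zero at the start; "moment": the same for the moment, N m; "gripper_width": finger opening in m.
Only numpy, scipy, OpenCV 4.12 (cv2) and the standard library are available. Lean on these libraries where they do the work, as an engineer would, in place of code of your own. Each camera call takes 0.05 s, during which the arm holds its last target.

## Working session

There is one attempt and no reset: what is moved stays moved. The work goes in short steps, each a Python script; the robot and the scene stay as the last script left them, time stands still between calls to the robot, and variables do not carry over. Pictures are saved under pics/ and viewed, and the job is handed in when it is done.

```bash
ls; mkdir -p pics
python3 - <<'E'
from cell import manip,cams
import cv2,numpy as np
print(manip.state())
for n in ["scene","top","wrist"]:
    c=cams.capture(n); cv2.imwrite(f"pics/{n}0.png",c["image"]); np.save(f"pics/{n}0.npy",c,allow_pickle=True)
    print(n,{k:v for k,v in c.items() if k not in("image","z_map")}, (c["z_map"]>0).mean())
E
```

```text
pics
{'clock': 0.0, 'joint_pos': array([ 1.09410181e+00,  2.64711269e-01,  1.60536469e+00,  5.29135593e-06,
        1.27370230e+00, -3.69143430e-02]), 'joint_velocities': array([-3.00806631e-04, -8.50640348e-04, -9.52849737e-05, -7.54691268e-05,
        4.11069342e-04, -1.18968999e-03]), 'tau': array([ 2.56676380e-03, -5.02117896e+01, -3.56876671e+01,  7.30527216e-02,
        2.95085565e-02, -1.97194490e-04]), 'tool_pos': array([0.28705789, 0.61013536, 0.23742126]), 'tcp_rot': array([ 0.34325537,  1.54370147, -0.34659617]), 'contact_force': array([-0.40746738,  0.18180332,  0.74963586]), 'moment': array([ 0.00048396, -0.06484145,  0.08131533]), 'gripper_width': 0.08855511689714905}
scene {'intrinsics': array([[622.24590085,   0.        , 317.27298364],
       [  0.        , 622.24590085, 247.96481458],
       [  0.        ,   0.        ,   1.        ]]), 'k1': -0.09091965986511508, 'position': array([ 0.48045916, -1.08421345,  0.98217487]), 'orientation': array([-2.26925617,  0.03869618, -0.00435404])} 0.995771484375
top {'intrinsics': array([[530.90949156,   0.        , 327.2309067 
[... 156 characters left out ...]
.34353139, -0.04694089,  1.24908749]), 'orientation': array([-2.14548068,  2.1695015 , -0.16064702])} 0.9959440104166667
wrist {'intrinsics': array([[366.95998453,   0.        , 319.87012071],
       [  0.        , 366.95998453, 233.83265551],
       [  0.        ,   0.        ,   1.        ]]), 'k1': -0.024265057867095517, 'T_tool_cam': array([[-8.95799680e-05, -3.03695998e-01,  9.52768982e-01,
        -1.46754083e-01],
       [ 9.99999726e-01, -7.27743096e-04, -1.37948154e-04,
         7.87943304e-04],
       [ 7.35265351e-04,  9.52768708e-01,  3.03695980e-01,
        -7.89718670e-02],
       [ 0.00000000e+00,  0.00000000e+00,  0.00000000e+00,
         1.00000000e+00]])} 0.9958756510416666
```

View pics/scene0.png

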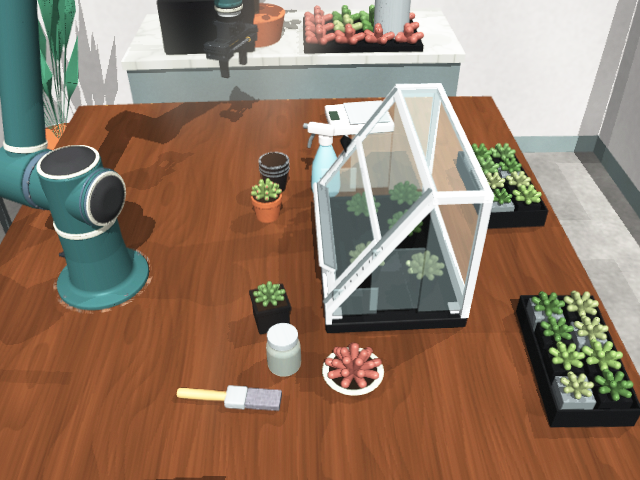

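View pics/top0.png

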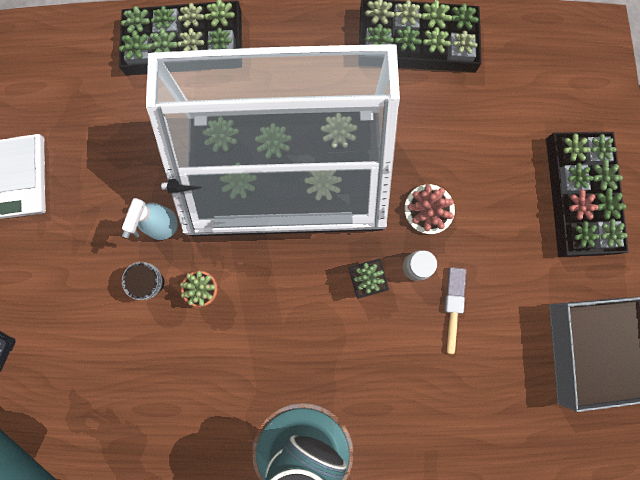

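View pics/wrist0.png

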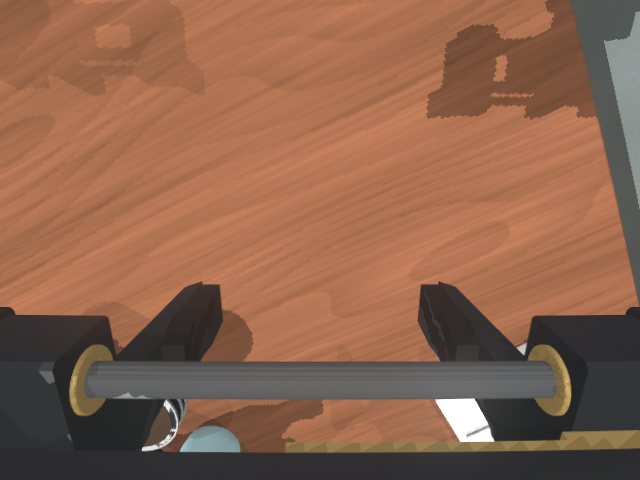

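The top view shows the case at rows 45–235, the black pointer near (185,187) and the lip strip near row 218. I'll zoom in on those.

```bash
cat > h.py <<'E'
import numpy as np,cv2
from scipy.spatial.transform import Rotation as R
def load(n): return np.load(f"pics/{n}.npy",allow_pickle=True).item()
def campose(c,st=None):
    if "position" in c: return R.from_rotvec(c["orientation"]).as_matrix(),np.array(c["position"])
    Rt=R.from_rotvec(c["tcp_rot"]).as_matrix(); T=c["T_tool_cam"]
    return Rt@T[:3,:3], Rt@T[:3,3]+c["tool_pos"]
def ray(c,uv):
    uv=np.atleast_2d(np.asarray(uv,float)); K=c["intrinsics"]; k=c["k1"]
    d=(uv-[K[0,2],K[1,2]])/[K[0,0],K[1,1]]
    n=cv2.undistortPoints(uv[:,None,:],K,np.array([k,0,0,0.]))[:,0]
    return np.c_[n,np.ones(len(n))]
def pts(c,uv):
    uv=np.atleast_2d(uv); z=c["z_map"][uv[:,1].astype(int),uv[:,0].astype(int)]
    Rm,p=campose(c); return (ray(c,uv)*z[:,None])@Rm.T+p
def onplane(c,uv,P,n):
    Rm,p=campose(c); d=ray(c,uv)@Rm.T; P=np.asarray(P);n=np.asarray(n)
    return p+d*(((P-p)@n)/(d@n))[:,None]
def proj(c,X):
    Rm,p=campose(c); X=np.atleast_2d(X)
    y=(X-p)@Rm; n=y[:,:2]/y[:,2:]; r2=(n**2).sum(1,keepdims=True)
    return n*(1+c["k1"]*r2)*c["intrinsics"][0,0]+c["intrinsics"][:2,2]
E
python3 - <<'E'
from h import *
c=load("top0")
cv2.imwrite("pics/topcrop.png",cv2.resize(c["image"][150:240,150:400],None,fx=3.2,fy=3.2,interpolation=cv2.INTER_CUBIC))
s=load("scene0")
cv2.imwrite("pics/scenecrop.png",cv2.resize(s["image"][80:335,300:500],None,fx=2.3,fy=2.3,interpolation=cv2.INTER_CUBIC))
for q in [(280,220),(280,200),(230,150),(280,168),(160,70),(390,70),(280,55),(280,104),(185,187),(172,187),(382,190),(150,190),(280,232),(280,260)]:
    print(q,pts(c,q).round(4))
E
```

```text
(280, 220) [[0.5257 0.0385 0.1185]]
(280, 200) [[0.5637 0.0363 0.1479]]
(230, 150) [[0.6452 0.1274 0.2458]]
(280, 168) [[0.6138 0.0308 0.2221]]
(160, 70) [[0.7733 0.2454 0.3404]]
(390, 70) [[ 0.766  -0.1783  0.342 ]]
(280, 55) [[0.7976 0.0231 0.3404]]
(280, 104) [[0.7016 0.0224 0.3404]]
(185, 187) [[0.5791 0.2221 0.2157]]
(172, 187) [[0.5804 0.2497 0.212 ]]
(382, 190) [[ 0.5815 -0.179   0.1564]]
(150, 190) [[ 0.6227  0.3654 -0.0021]]
(280, 232) [[0.5121 0.0454 0.0276]]
(280, 260) [[ 0.4495  0.0477 -0.0033]]
```

View pics/topcrop.png

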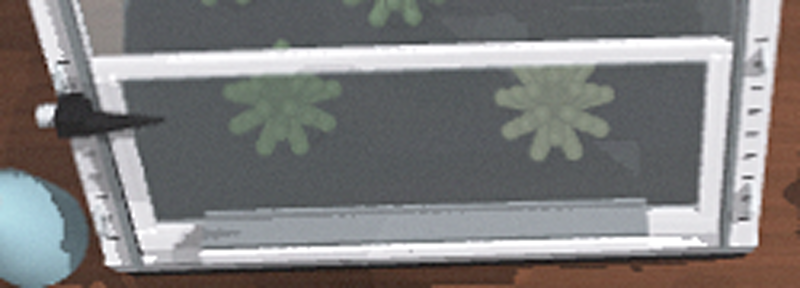

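View pics/scenecrop.png

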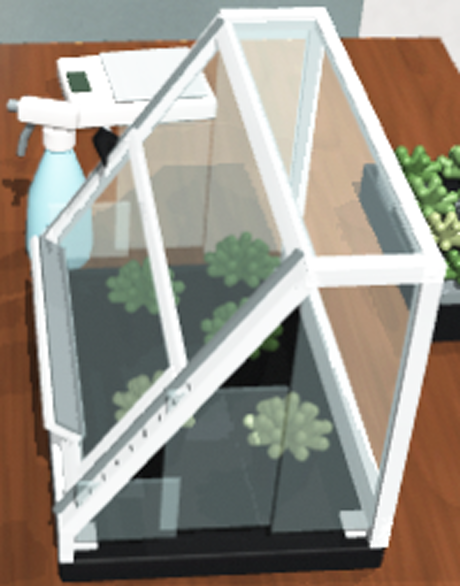

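Run:
```python
from h import *
c=load("top0")
v,u=np.mgrid[0:480,0:640]; uv=np.c_[u.ravel(),v.ravel()]
P=pts(c,uv); z=P[:,2]
m=(z>0.333)&(z<0.352)&(uv[:,0]>120)&(uv[:,0]<420)&(uv[:,1]<130)
M=m.reshape(480,640).astype(np.uint8)
n,l,s,ce=cv2.connectedComponentsWithStats(M); i=1+s[1:,4].argmax(); Q=P[(l==i).ravel()]
print(len(Q),np.median(Q[:,2]))
r=cv2.minAreaRect((Q[:,:2]*1000).astype(np.float32)); print(r); print(cv2.boxPoints(r))
# slope: pane points
m=(uv[:,0]>180)&(uv[:,0]<370)&(uv[:,1]>110)&(uv[:,1]<205)
S=P[m]; S=S[(S[:,2]>0.1)&(S[:,2]<0.33)]
nrm=[]
for _ in range(4):
    c0=S.mean(0); w=np.linalg.svd(S-c0,full_matrices=False)[2][2]; d=(S-c0)@w; S=S[abs(d)<max(.004,2*d.std())]
print(len(S),d.std(),c0,w,np.degrees(np.arccos(abs(w[2]))),np.degrees(np.arctan2(w[1],w[0])))
```

```text
15076 0.3401929555275717
((752.4534912109375, 38.003570556640625), (127.36625671386719, 462.1158752441406), 0.6990509629249573)
[[ 685.95605  268.26736]
 [ 691.5941  -193.81413]
 [ 818.9509  -192.26022]
 [ 813.31287  269.8213 ]]
15559 0.003381893021742268 [0.63204913 0.03871869 0.23206041] [-0.76829484 -0.01586214  0.63989955] 50.215670382124564 -178.81724506688258
```

```bash
cat >> h.py <<'E'
A=np.radians(55)
class Case:
    def __init__(s,x,y,yaw,dz=0):
        c,q=np.cos(yaw),np.sin(yaw); s.R=np.array([[c,-q,0],[q,c,0],[0,0,1]]); s.o=np.array([x,y,dz])
        s.up=s.R@[np.cos(A),0,np.sin(A)]; s.nin=s.R@[np.sin(A),0,-np.cos(A)]; s.left=s.R[:,1]
    def pt(s,up,out,left): # up along slope from sill edge, out from slope, left
        return s.o+s.R@[-.15,0,.07]+s.up*up-s.nin*out+s.left*left
    def coord(s,P):
        d=np.atleast_2d(P)-(s.o+s.R@[-.15,0,.07]); return np.c_[d@s.up,-d@s.nin,d@s.left]
    def rot(s):
        M=np.c_[s.nin,-s.left,-s.up]; return R.from_matrix(M).as_rotvec()
C0=Case(.666,.037,np.radians(.8))
E
python3 - <<'E'
from h import *
from cell import inverse_kinematics as ik
print(C0.rot(),np.linalg.det(R.from_rotvec(C0.rot()).as_matrix()))
for up,out in [(.08,.15),(.0,.15),(.0,.012),(.14,.012),(.16,.06)]:
    print(up,out,C0.pt(up,out,0),ik(C0.pt(up,out,0),C0.rot()))
st=[.287,.61,.4]; M=R.from_rotvec([.343,1.5437,-.3466])
print(ik(st,M.as_rotvec()))
E
```

```text
[ 2.99211955  0.02088927 -0.94341167] 0.9999999999999999
0.08 0.15 [0.43903543 0.03383077 0.22156863] None
0.0 0.15 [0.39315379 0.0331901  0.15603647] None
0.0 0.012 [0.50618576 0.03476843 0.07688292] None
0.14 0.012 [0.58647863 0.0358896  0.1915642 ] [ 0.02303662 -0.25249713  2.51178186  3.23717904  0.07795826 -1.66088944]
0.16 0.06 [0.55863357 0.03550078 0.23547891] [ 0.02393718 -0.41340602  2.51948935 -0.10776108  0.07604101  1.68396969]
[ 1.09411752e+00  2.13340085e-01  1.37603682e+00 -5.74277688e-05
  1.55455447e+00 -3.70555819e-02]
```

Run:
```python
from h import *
from cell import inverse_kinematics as ik
for pitch in [-20,0,20,35,45,55,65]:   # deg below horizontal
  for yaw in [0,20,40,60,-20,-40,-60]:
    p,y=np.radians(pitch),np.radians(yaw)
    x=C0.R@[np.cos(p)*np.cos(y),np.cos(p)*np.sin(y),-np.sin(p)]
    up=C0.up-x*(C0.up@x); up/=np.linalg.norm(up)
    for roll in [0,180,90,-90]:
      M=R.from_rotvec(x*np.radians(roll)).as_matrix()@np.c_[x,np.cross(-up,x),-up]
      rv=R.from_matrix(M).as_rotvec()
      L=[(.0,.012),(.05,.012),(.1,.012),(.15,.012)]
      ok=[ik(C0.pt(u,o,0)-0*x,rv) is not None for u,o in L]
      ok.append(ik(C0.pt(-.02,.012,0)-.06*x,rv) is not None)
      if sum(ok)>=2: print(pitch,yaw,roll,np.array(ok).astype(int), np.round(ik(C0.pt(.05,.012,0),rv),2) if ok[1] else '')
```

```text
-20 0 0 [1 1 1 1 0] [ 0.03  1.01  2.52  3.16  2.31 -1.56]
-20 0 180 [1 1 1 1 0] [0.03 1.01 2.52 3.16 2.31 1.58]
-20 0 90 [1 1 1 1 0] [0.03 1.01 2.52 3.16 2.31 0.01]
-20 20 0 [1 1 1 1 1] [-0.42  0.97  2.48  2.24  2.13 -1.51]
-20 20 180 [1 1 1 1 1] [-0.42  0.97  2.48  2.24  2.13  1.63]
-20 20 90 [1 1 1 1 1] [-0.42  0.97  2.48  2.24  2.13  0.06]
-20 40 0 [1 1 1 1 1] [-0.61  0.92  2.34  1.78  1.95 -1.15]
-20 40 180 [1 1 1 1 1] [-0.61  0.92  2.34  1.78  1.95  1.99]
-20 40 90 [1 1 1 1 1] [-0.61  0.92  2.34  1.78  1.95  0.42]
-20 60 0 [1 1 1 1 1] [-0.63  0.91  2.15  1.48  1.93 -0.85]
-20 60 180 [1 1 1 1 1] [-0.63  0.91  2.15  1.48  1.93  2.3 ]
-20 60 90 [1 1 1 1 1] [-0.63  0.91  2.15  1.48  1.93  0.72]
-20 60 -90 [1 1 1 1 1] [-0.63  0.91  2.15  1.48  1.93 -2.42]
-20 -20 0 [1 1 1 1 1] [ 0.45  0.95  2.45  4.02  2.1  -1.68]
-20 -20 180 [1 1 1 1 1] [0.45 0.95 2.45 4.02 2.1  1.46]
-20 -20 90 [1 1 1 1 1] [ 0.45  0.95  2.45  4.02  2.1  -0.11]
-20 -40 0 [0 0 1 1 0] 
-20 -40 180 [0 0 1 1 0] 
-20 -40 90 [0 0 1 1 0] 
0 40 0 [1 1 1 1 1] [-0.67  0.58  2.47  1.76  1.55 -1.05]
0 40 180 [1 1 1 1 1] [-0.67 
[... 4888 characters left out ...]
[-0.24  0.04  2.17  0.55  0.89 -0.96]
65 -20 0 [1 1 1 1 1] [ 0.14 -0.1   2.3  -0.36  0.58  2.09]
65 -20 180 [1 1 1 1 1] [ 0.14 -0.1   2.3  -0.36  0.58 -1.05]
65 -20 -90 [1 1 1 1 1] [ 0.14 -0.1   2.3  -0.36  0.58  0.52]
65 -40 0 [1 1 1 1 1] [ 0.23 -0.03  2.23 -0.53  0.73  2.39]
65 -40 180 [1 1 1 1 1] [ 0.23 -0.03  2.23 -0.53  0.73 -0.75]
65 -40 90 [1 1 1 1 1] [ 0.23 -0.03  2.23 -0.53  0.73 -2.32]
65 -40 -90 [1 1 1 1 1] [ 0.23 -0.03  2.23 -0.53  0.73  0.82]
65 -60 0 [0 1 1 1 0] [ 0.28  0.06  2.14 -0.55  0.9   2.54]
65 -60 180 [1 1 1 1 1] [ 0.28  0.06  2.14 -0.55  0.9  -0.6 ]
65 -60 90 [1 1 1 1 1] [ 0.28  0.06  2.14 -0.55  0.9  -2.17]
65 -60 -90 [1 1 1 1 1] [ 0.28  0.06  2.14 -0.55  0.9   0.97]
```

```bash
cat >> h.py <<'E'
def rotp(C,pitch):
    p=np.radians(pitch); x=C.R@[np.cos(p),0,-np.sin(p)]
    return R.from_matrix(np.c_[x,-C.left,np.cross(x,-C.left)]).as_rotvec()
def snap(n):
    from cell import manip,cams
    s=manip.state(); c=cams.capture("wrist" if n[0]=="w" else ("top" if n[0]=="t" else "scene"))
    c["tool_pos"]=s["tool_pos"]; c["tcp_rot"]=s["tcp_rot"]
    cv2.imwrite(f"pics/{n}.png",c["image"]); np.save(f"pics/{n}.npy",c,allow_pickle=True); return c
E
python3 - <<'E'
from h import *
from cell import manip,inverse_kinematics as ik
rv=rotp(C0,60)
for p in [(.43,.04,.28),(.43,.04,.22),(.45,.04,.25)]: print(p,ik(p,rv))
for u in [-.02,0,.05,.1,.16]: print(u,ik(C0.pt(u,.016,0),rv), ik(C0.pt(u,.05,0),rv) is not None, ik(C0.pt(u,.09,0),rv) is not None)
s=manip.state()
manip.move_linear([.287,.61,.40],rate=.3)
manip.move_pose([.43,.04,.28],rv)
print(manip.state()["clock"],manip.state()["tool_pos"])
snap("w1"); snap("t1")
E
```

```text
(0.43, 0.04, 0.28) [ 0.04881008 -0.61857942  2.35412744 -0.02255113  0.88283353  1.61529877]
(0.43, 0.04, 0.22) [ 0.04881008 -0.5785872   2.44405567 -0.02547853  0.7529503   1.61957107]
(0.45, 0.04, 0.25) [ 0.04534163 -0.54665767  2.37304317 -0.02204266  0.79194304  1.613459  ]
-0.02 [ 0.02265474 -0.15392405  2.50739983 -0.01662067  0.26456931  1.59436642] True False
0 [ 0.0223557  -0.16382526  2.47525896 -0.01390428  0.30660325  1.5913209 ] True True
0.05 [ 0.02169096 -0.17647858  2.39118942 -0.00984586  0.40331347  1.58654522] True True
0.1 [ 0.02112377 -0.17537565  2.30246903 -0.00759496  0.49092359  1.58369608] True True
0.16 [ 0.02054412 -0.16030312  2.19048826 -0.00593403  0.58782624  1.58143409] True True
2.9833 [0.4304338  0.04036013 0.28052387]
```

View pics/w1.png

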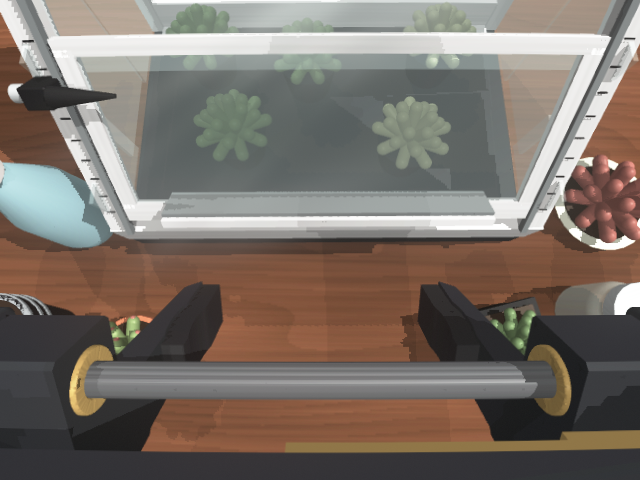

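View pics/t1.png

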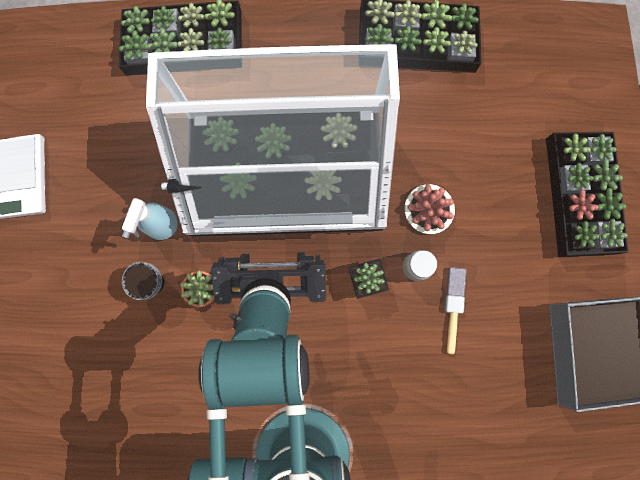

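The wrist view clearly shows the pointer tip at about (115,96), with the lip strip spanning columns 165–495 and rows 192–216. Next I'll refine the case frame and get positions for the pots, lip and pointer.

Run:
```python
from h import *
w=load("w1"); t=load("top0")
im=w["image"]
cv2.imwrite("pics/w1a.png",cv2.resize(im[170:250,100:360],None,fx=3,fy=3,interpolation=cv2.INTER_CUBIC))
cv2.imwrite("pics/w1b.png",cv2.resize(im[70:250,0:200],None,fx=3.3,fy=3.3,interpolation=cv2.INTER_CUBIC))
cv2.imwrite("pics/w1c.png",cv2.resize(im[170:250,360:600],None,fx=3.3,fy=3.3,interpolation=cv2.INTER_CUBIC))
# lip profile by depth
for u in (250,330,420):
  print(u)
  for v in list(range(186,240,2)):
    P=pts(w,(u,v)); print(v,(P[0]*1000).round(1),(C0.coord(P)[0]*1000).round(1))
print("tip",[ (C0.coord(pts(w,(x,96)))[0]*1000).round(1) for x in (80,95,105,112)])
v,u=np.mgrid[0:480,0:640]; uv=np.c_[u.ravel(),v.ravel()]; P=pts(t,uv)
for nm,b in dict(clay=(175,220,268,312),sq=(345,392,255,302)).items():
    m=(uv[:,0]>b[0])&(uv[:,0]<b[1])&(uv[:,1]>b[2])&(uv[:,1]<b[3])&(P[:,2]>.02)
    Q=P[m]; print(nm,Q.min(0),Q.max(0))
```

```text
250
186 [542.4 108.3 120.8] [57.3  6.7 73. ]
188 [541.2 108.7 118.3] [54.6  6.2 73.4]
190 [539.8 108.9 116.7] [52.5  6.4 73.7]
192 [538.3 109.1 115.3] [50.5  6.9 73.9]
194 [536.3 109.  115.4] [49.4  8.6 73.8]
196 [533.8 108.6 116.8] [49.2 11.4 73.4]
198 [531.5 108.2 118. ] [48.8 14.1 73.1]
200 [529.4 108.  118.5] [48.  16.  72.9]
202 [526.  107.  122.9] [49.6 21.3 72. ]
204 [523.9 106.7 123.7] [49.1 23.5 71.7]
206 [521.5 106.3 125.3] [49.  26.5 71.3]
208 [518.9 105.7 127.7] [49.5 29.9 70.8]
210 [516.5 105.2 129.5] [49.6 33.  70.3]
212 [514.3 104.9 130.6] [49.2 35.4 70. ]
214 [512.4 104.8 130.6] [48.2 36.9 69.9]
216 [511.3 105.2 128.1] [45.5 36.4 70.4]
218 [509.2 105.  128.9] [44.9 38.6 70.1]
220 [507.  104.6 130.4] [44.8 41.2 69.8]
222 [506.1 105.2 126.7] [41.3 39.9 70.4]
224 [504.5 105.3 125.6] [39.5 40.6 70.5]
226 [503.1 105.6 123.7] [37.2 40.6 70.8]
228 [513.4 115.9  71.5] [ 0.3  2.  81. ]
230 [511.3 115.8  71.4] [-0.9  3.7 80.9]
232 [511.5 117.8  60.6] [-9.6 -2.6 82.9]
234 [511.2 119.4  51.9] [-16.9  -7.4  84.5]
236 [511.3 121.5  40.6] [-26.1 -14.   86.7]
238 [511.9 124.1  26.6] 
[... 1925 characters left out ...]
0.2   7.5]
222 [507.6 -47.4 129.1] [ 42.9  41.7 -82.2]
224 [506.7 -48.3 125.6] [ 39.5  40.5 -83.1]
226 [518.4 -63.6  70.4] [  0.9  -0.6 -98.5]
228 [516.1 -63.3  71. ] [  0.    1.6 -98.2]
230 [515.2 -64.7  65.5] [ -5.   -0.8 -99.6]
232 [515.1 -67.1  56.6] [ -12.4   -5.8 -102. ]
234 [515.3 -70.1  45.4] [ -21.4  -12.3 -105. ]
236 [515.6 -73.2  33.6] [ -30.9  -19.2 -108.1]
238 [515.7 -76.4  22. ] [ -40.4  -26.  -111.2]
tip [array([152.8,  29. , 181.8]), array([152.2,  27.8, 171.4]), array([151.9,  27.3, 164.4]), array([151.1,  25.3, 160.3])]
clay [ 0.3425498  -0.04694089  0.0492691 ] [0.42050775 0.26614496 1.24908749]
sq [ 0.34353139 -0.19994637  0.05610782] [ 0.44565479 -0.04694089  1.24908749]
```

View pics/w1a.png

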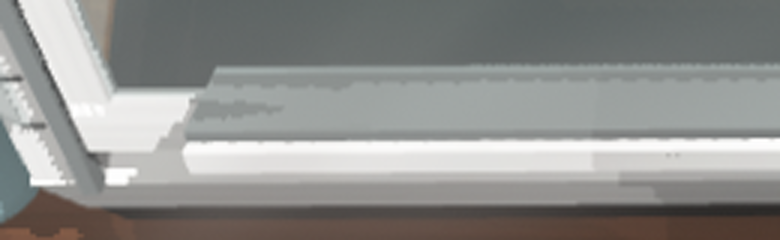

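View pics/w1b.png

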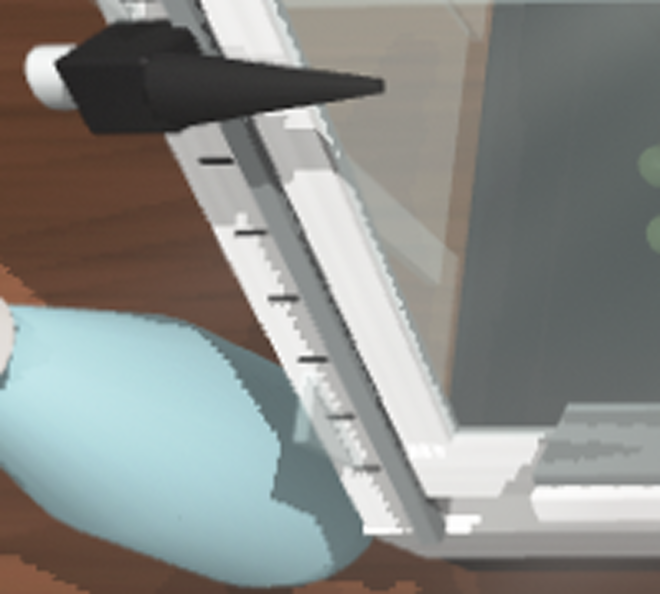

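View pics/w1c.png

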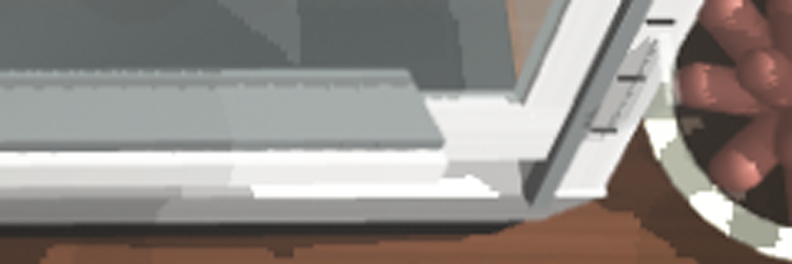

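```bash
cat >> h.py <<'E'
C1=Case(.6633,.037,np.radians(1.2))
E
python3 - <<'E'
from h import *
w=load("w1"); t=load("top0")
def show(*a): print(*a)
for uv in [(161.7,216),(494.8,215),(172,192.5),(484,192.5)]:
    print(uv,(C1.coord(pts(w,uv))[0]*1000).round(1))
n=C1.nin
for uv in [(114.5,96),(116,96)]: print("tip",(C1.coord(onplane(w,uv,C1.pt(0,.02,0),n))[0]*1000).round(1))
T=proj(t,C1.pt(.151,.02,.158)); print("tip proj top",T, "cone depth top",[(C1.coord(pts(t,(x,187)))[0]*1000).round(1) for x in (180,185,190,195)])
g=[(u,v) for u in range(180,470,10) for v in range(197,211)]
c=C1.coord(pts(w,g)); print("lip top up",np.median(c[:,0]),"left",np.median(c[c[:,2]>.06][:,0]),np.median(c[c[:,2]<-.06][:,0]))
g=[(u,v) for u in range(200,470,6) for v in range(231,235)]
c=pts(w,g); d=(c-C1.o)@C1.R; print("sill face x",np.median(d[:,0]))
v,u=np.mgrid[0:480,0:640]; uv=np.c_[u.ravel(),v.ravel()]; P=pts(t,uv)
for nm,b in dict(clay=(175,222,265,312),sq=(345,392,255,302)).items():
    m=(uv[:,0]>b[0])&(uv[:,0]<b[1])&(uv[:,1]>b[2])&(uv[:,1]<b[3])&(P[:,2]>.02)&(P[:,2]<.3)
    Q=P[m]; print(nm,np.percentile(Q,1,axis=0),np.percentile(Q,99,axis=0))
cv2.imwrite("pics/tip_t.png",cv2.resize(t["image"][170:205,155:215],None,fx=10,fy=10,interpolation=cv2.INTER_CUBIC))
E
```

```text
(161.7, 216) [ 25.4   6.4 166.4]
(494.8, 215) [  24.     6.6 -167.2]
(172, 192.5) [ 53.    5.  148.8]
(484, 192.5) [  50.5    4.6 -149. ]
tip [152.4  20.  160.2]
tip [152.4  20.  159.1]
tip proj top [[200.36769441 187.36731477]] cone depth top [array([155.4,  21.6, 198.6]), array([159.3,  26.5, 186.8]), array([154.4,  21.6, 178.3]), array([153.4,  21. , 168.4])]
lip top up 0.05093221458303336 left 0.05099760768704152 0.050821311127993006
sill face x -0.1501364208282017
clay [0.34478436 0.18529962 0.05548344] [0.41774043 0.26212465 0.10770635]
sq [ 0.36139756 -0.19532083  0.06292564] [ 0.44127543 -0.11526493  0.10464226]
```

View pics/tip_t.png

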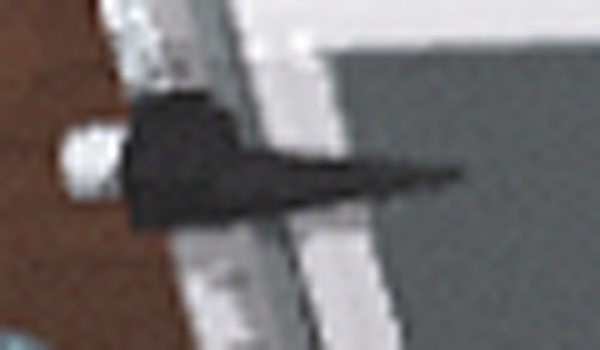

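Run:
```python
from h import *
from cell import manip
rv=rotp(C1,60)
manip.set_gripper(0.0,force=5)
s=manip.state();print(s["clock"],s["gripper_width"],C1.coord(s["tool_pos"]))
manip.move_linear(C1.pt(.008,.10,0),rate=.15,rot=rv)
manip.move_linear(C1.pt(.006,.018,0),rate=.06)
s=manip.state();print(s["clock"],C1.coord(s["tool_pos"]).round(4),s["contact_force"].round(2))
snap("w2"); snap("s2")
```

```text
4.3833 0.0004627326941936577 [[0.12432555 0.18859008 0.00789954]]
7.025 [[ 0.0062  0.0182 -0.    ]] [ 0.02 -0.59 -0.05]
```

View pics/w2.png

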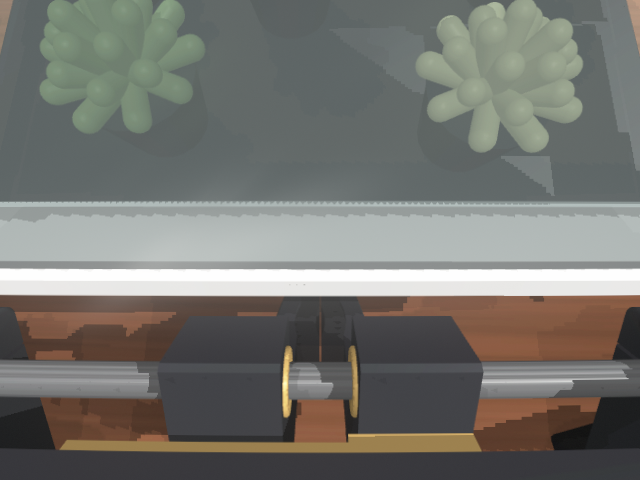

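View pics/s2.png

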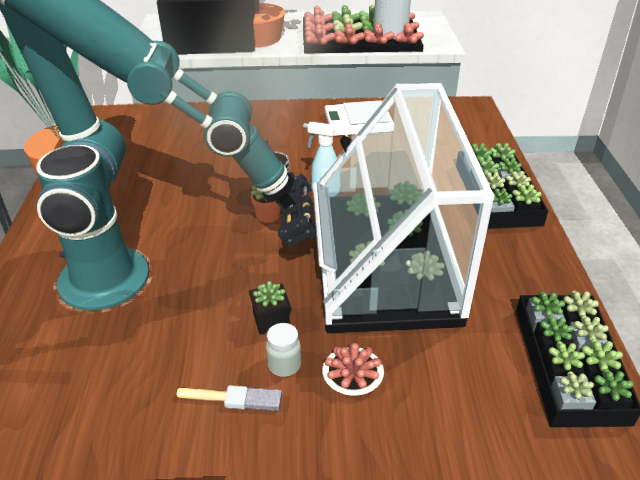

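The shut fingertips are under the lip (around (320,300) in the wrist view) and nothing is touching. I'll push in stages and track the lip from the wrist depth.

```bash
cat >> h.py <<'E'
def liptop(c,C=None):
    C=C or C1
    g=np.array([(u,v) for u in list(range(60,220,4))+list(range(420,580,4)) for v in range(150,300)])
    q=C.coord(pts(c,g)); q=q[(q[:,1]>.014)&(q[:,1]<.036)&(q[:,0]>.03)&(q[:,0]<.23)]
    return np.median(q[:,0]),q[:,0].std(),len(q)
E
python3 - <<'E'
from h import *
from cell import manip
print(liptop(load("w2")))
for u in (.05,.09):
    manip.move_linear(C1.pt(u,.018,0),rate=.035)
    s=manip.state();print(s["clock"],C1.coord(s["tool_pos"]).round(4),(C1.R.T@s["contact_force"]).round(2))
    print(liptop(snap(f"w3_{int(u*1000)}")))
E
```

```text
(np.float64(0.050519991157322), np.float64(0.0014354866257410568), 4110)
8.5333 [[0.0506 0.018  0.    ]] [-5.44 -0.57  0.55]
(np.float64(0.08386885514286692), np.float64(0.0014522643823374926), 4061)
9.875 [[ 0.0911  0.018  -0.    ]] [-6.06 -0.66  0.23]
(np.float64(0.12434487858529127), np.float64(0.0014625143893461524), 4069)
```

```bash
python3 - <<'E'
from h import *
from cell import manip
manip.move_linear(C1.pt(.119,.018,0),rate=.03)
manip.dwell(.2)
s=manip.state();print(s["clock"],C1.coord(s["tool_pos"]).round(4),(C1.R.T@s["contact_force"]).round(2))
print(liptop(snap("w4")),); snap("t4")
E
python3 - <<'E'
from h import *
t=load("t4"); cv2.imwrite("pics/t4c.png",cv2.resize(t["image"][150:240,150:400],None,fx=3.2,fy=3.2,interpolation=cv2.INTER_CUBIC))
E
```

```text
11.2417 [[ 0.1202  0.018  -0.    ]] [-5.15  0.13  0.42]
(np.float64(0.15344171367101833), np.float64(0.0014537417630396663), 4042)
```

View pics/t4c.png

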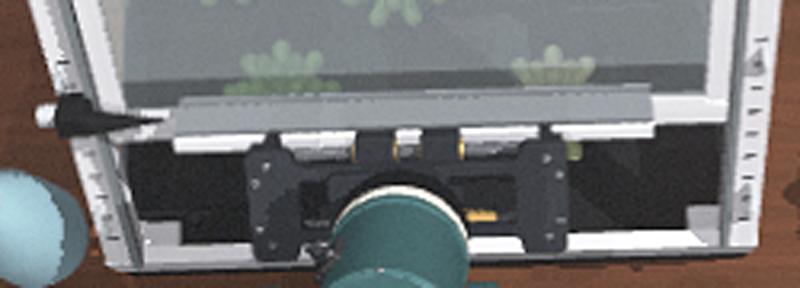

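View pics/w4.png

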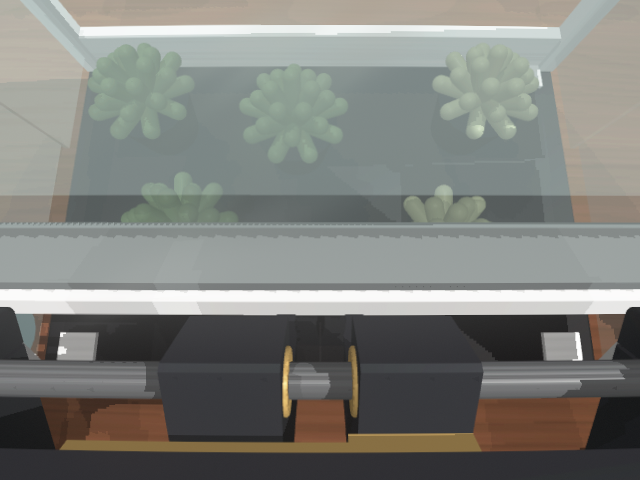

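Run:
```python
from h import *
from cell import manip
manip.move_linear(C1.pt(.1225,.018,0),rate=.02)
manip.dwell(.2); print(liptop(snap("w5")))
manip.move_linear(C1.pt(.105,.018,0),rate=.06)
manip.move_linear(C1.pt(.105,.12,0),rate=.15)
manip.move_linear([.41,.06,.29],rate=.2)
manip.dwell(.2)
s=manip.state();print(s["clock"],s["tool_pos"])
w=snap("w6"); snap("t6")
g=np.array([(u,v) for u in range(180,470,4) for v in range(60,200)])
q=C1.coord(pts(w,g)); q=q[(q[:,1]>.014)&(q[:,1]<.036)&(abs(q[:,2])<.14)&(q[:,0]>.1)]
print("lip top",np.median(q[:,0]),q[:,0].std(),len(q), "left",np.median(q[q[:,2]>.06][:,0]),"right",np.median(q[q[:,2]<-.03][:,0]))
uv=proj(w,C1.pt(.1524,.02,.158)); print("pointer exp",uv)
x,y=uv[0].astype(int); x0=max(x-60,0);y0=max(y-45,0); print(x0,y0)
cv2.imwrite("pics/w6c.png",cv2.resize(w["image"][y0:y0+90,x0:x0+120],None,fx=6,fy=6,interpolation=cv2.INTER_CUBIC))
```

```text
(np.float64(0.15694335358474715), np.float64(0.0014483787661914097), 4073)
14.025 [0.40986121 0.05961446 0.28817309]
lip top 0.15694195225780072 0.0014511046288785828 1145 left 0.15701249194229566 right 0.15682669156450654
pointer exp [[151.90809439  76.32430356]]
91 31
```

View pics/w6.png

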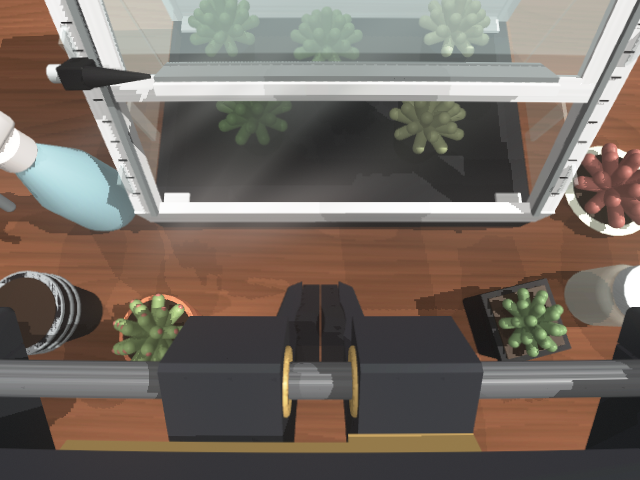

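View pics/w6c.png

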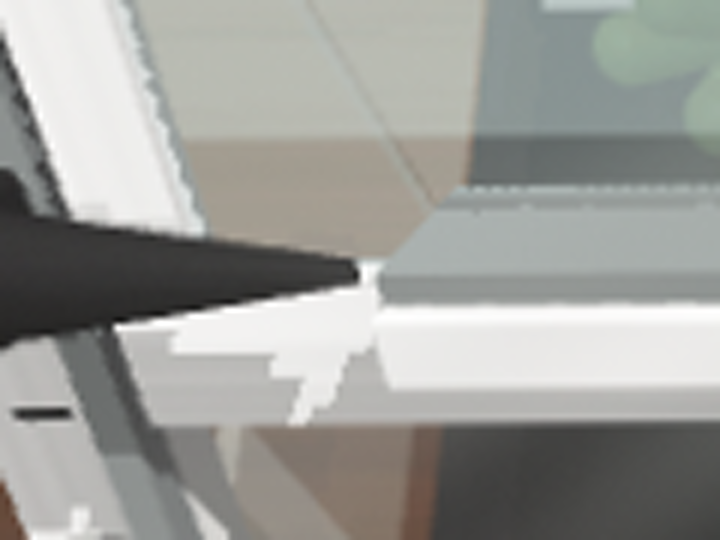

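Run:
```python
from h import *
for n,u0 in(("w6",200),("w6",300),("w1",300),("w5",150)):
    w=load(n); 
    col=w["image"][:,u0-3:u0+4].astype(float).mean((1,2))
    g=np.array([(u0,v) for v in range(480)]); q=C1.coord(onplane(w,g,C1.pt(0,.038,0),C1.nin))
    d=C1.coord(pts(w,g))
    lo,hi=((.14,.165) if n!="w1" else (.03,.055))
    i=[v for v in range(480) if lo<q[v,0]<hi]
    print(n,u0,[(v,round(q[v,0]*1e3,1),int(col[v]),(d[v,:2]*1e3).round(1).tolist()) for v in i])
w=load("w6"); print((C1.coord(onplane(w,(150.2,76.2),C1.pt(0,.02,0),C1.nin))*1e3).round(1))
```

```text
w6 200 [(67, np.float64(164.9), 171, [157.1, 14.3]), (68, np.float64(164.2), 171, [157.3, 17.2]), (69, np.float64(163.5), 171, [157.3, 19.2]), (70, np.float64(162.8), 171, [156.9, 20.2]), (71, np.float64(162.1), 170, [156.8, 22.3]), (72, np.float64(161.4), 171, [156.9, 24.6]), (73, np.float64(160.7), 170, [156.7, 26.2]), (74, np.float64(160.0), 171, [156.9, 29.0]), (75, np.float64(159.3), 169, [157.7, 33.2]), (76, np.float64(158.6), 157, [157.4, 34.5]), (77, np.float64(157.9), 147, [156.5, 34.1]), (78, np.float64(157.2), 147, [155.7, 33.7]), (79, np.float64(156.5), 147, [154.9, 33.6]), (80, np.float64(155.8), 147, [154.4, 34.1]), (81, np.float64(155.1), 182, [153.7, 34.2]), (82, np.float64(154.3), 243, [153.7, 36.2]), (83, np.float64(153.6), 251, [153.4, 37.5]), (84, np.float64(152.9), 245, [152.9, 38.1]), (85, np.float64(152.2), 236, [152.3, 38.4]), (86, np.float64(151.4), 233, [152.1, 39.9]), (87, np.float64(150.7), 234, [150.9, 38.7]), (88, np.float64(150.0), 234, [150.2, 38.6]), (89, np.float64(149.2), 234, [149.6, 38.9]), (90, np.float64(148.5), 234, [148.8, 38.7]), (91, np.floa
[... 4289 characters left out ...]
 np.float64(148.9), 206, [150.5, 39.2]), (307, np.float64(148.3), 206, [150.1, 39.3]), (308, np.float64(147.7), 206, [148.4, 38.5]), (309, np.float64(147.0), 206, [148.7, 39.2]), (310, np.float64(146.4), 206, [148.2, 39.3]), (311, np.float64(145.8), 206, [147.5, 39.2]), (312, np.float64(145.2), 206, [146.6, 39.0]), (313, np.float64(144.6), 199, [145.1, 38.4]), (314, np.float64(143.9), 150, [144.7, 38.6]), (315, np.float64(143.3), 56, [-3.6, -64.5]), (316, np.float64(142.7), 56, [-2.8, -63.0]), (317, np.float64(142.0), 55, [-3.9, -62.7]), (318, np.float64(141.4), 55, [-4.0, -61.8]), (319, np.float64(140.7), 54, [-4.8, -61.4]), (320, np.float64(140.1), 52, [-5.8, -61.0])]
[[152.5  20.  159.3]]
```

Run:
```python
from h import *
t=load("t6"); t0=load("top0")
cv2.imwrite("pics/t6c.png",cv2.resize(t["image"][160:215,150:400],None,fx=3.2,fy=3.2,interpolation=cv2.INTER_CUBIC))
g=np.array([(u,v) for u in range(215,345,2) for v in range(165,205)])
q=C1.coord(pts(t,g)); q=q[(q[:,1]>.014)&(q[:,1]<.034)&(q[:,0]>.1)]; print("top-cam lip top",np.median(q[:,0]),len(q))
print("top-cam tip",C1.coord(onplane(t,(201.2,187.2),C1.pt(0,.02,0),C1.nin)))
# same lip strip in scene-frame before: bias of top cam vs wrist
g=np.array([(u,v) for u in range(215,345,2) for v in range(205,232)])
q=C1.coord(pts(t0,g)); q=q[(q[:,1]>.014)&(q[:,1]<.034)&(q[:,0]>.02)]; print("before",np.median(q[:,0]),len(q))
d=cv2.absdiff(t["image"],t0["image"]).max(2); cv2.imwrite("pics/diff.png",d)
for nm,(a,b,c,e) in dict(clay=(175,222,265,312),sq=(345,392,255,302),spray=(120,180,195,242),sauc=(402,458,182,236),empt=(118,165,258,302),jar=(400,440,248,282),brush=(442,470,265,356),pointer=(158,203,176,196)).items():
    A=t0["image"][c:e,a:b];B=t["image"][c-6:e+6,a-6:b+6]
    r=cv2.matchTemplate(B,A,cv2.TM_CCOEFF_NORMED); _,m,_,l=cv2.minMaxLoc(r); print(nm,round(m,3),(l[0]-6,l[1]-6))
```

```text
top-cam lip top 0.15569540039754687 514
top-cam tip [[0.15137339 0.02       0.15623206]]
before 0.04912969767283766 496
clay 0.395 (0, 0)
sq 0.991 (0, 0)
spray 0.996 (0, 0)
sauc 0.999 (0, 0)
empt 0.895 (0, 0)
jar 0.999 (0, 0)
brush 0.999 (0, 0)
pointer 0.773 (0, 0)
```

View pics/t6c.png

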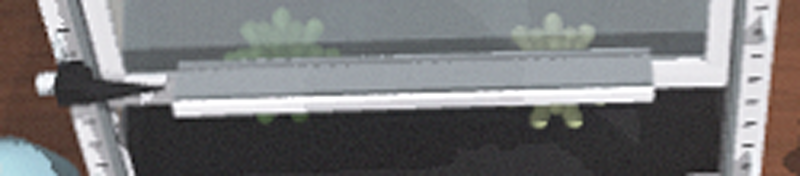

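Run:
```python
from h import *
from cell import manip,order
s=snap("s7"); s0=load("scene0")
for nm,(a,b,c,e) in dict(clay=(248,286,176,222),sq=(246,294,278,332)).items():
    A=s0["image"][c:e,a:b];B=s["image"][c-6:e+6,a-6:b+6]
    r=cv2.matchTemplate(B,A,cv2.TM_CCOEFF_NORMED); _,m,_,l=cv2.minMaxLoc(r); print(nm,round(m,3),(l[0]-6,l[1]-6))
st=manip.state(); print(st["clock"],st["contact_force"].round(2),abs(st["joint_velocities"]).max())
```

```text
clay 0.83 (0, 0)
sq 0.999 (0, 0)
14.175 [ 0.01 -0.22  0.49] 0.005235438998135456
```

View pics/s7.png

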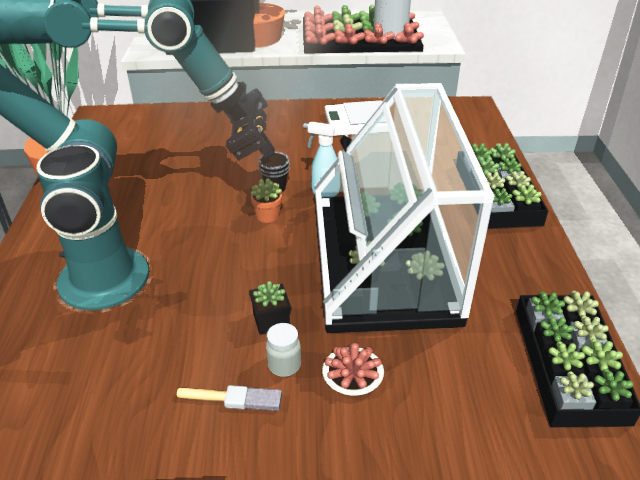

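The scene view shows the window standing open. The clay pot at (267,200) and the square pot at (270,305) are unmoved, and the arm is clear of everything. I'm handing in.

```bash
python3 -c "
from cell import order; print(order.close_job())"
```

```text
the job is handed in; nothing more can be done
None
```

I pushed the window up from beneath its lip with the shut fingertips, in four slow stages of about 106 mm in total. Then I withdrew the arm and handed the job in at about 14 s; no verdict was reported.

- **Lip against pointer:** in the last images the middle of the lip sits about 1.6 mm below the pointer tip along the slope. The wrist camera gave −1.6 mm and the top camera −1.7 mm, against the 6 mm allowed. The lip read the same height before and after I let go. I left it there because it was well inside the limit.
- **Pointer and loose things:** image matching showed no shift for the pointer or any of the seven loose things. Some matches were weak:
  - **Clay pot:** 0.40 in the top view, where the gripper partly hid or shaded it. The scene camera scored it 0.83 with no shift and shows it upright.
  - **Pointer:** 0.77, with the raised lip now beside it.
- **Forces:** the wrist sensor read about 5–6 N at the stops of the first three stages and about 0.5 N once clear. Its direction did not match a push straight along the slope, and I did not look into why.

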